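# Feed the tea box along the guide rail to the dispenser

## Task

Pick up the wooden push stick by its upright grip and use its nose to push the small open wooden tea box along the steel guide rail, keeping it against the rail all the way, until it is fully home against the end stop under the tea dispenser's chute. Move the box only with the stick, never with the gripper. Then draw the stick back a few centimetres from the box and leave it on the ledge, grip upright; leave the glass cup on the robot's side of the rail alone.

Things in the scene. Friction and masses are not known exactly. Their poses are not given: they have to be found in the camera images.
- push_stick: Loose mid-brown wooden stick, 160 g: flat bar 30 wide, 18 high, from x = -90 to +106 mm, then the nose, a cross-piece 50 wide, 30 high, its flat front face at x = +120. An upright grip post, 30 long (x), 22 wide (y), top at z = 98, stands over the origin, which is on the underside. x runs to the nose, z up. Starts flat on the ledge at the robot's left, nose roughly towards world -y.
- tea_box: Loose open-topped box of light wood, 0.2-0.4 kg, 70 mm across the rail (x), 80 along it (y), 45 high, walls 7. Origin: centre of its underside. Axes about parallel to rail's. Starts on the ledge within about 4 mm of the rail, 150 to 220 mm short of home. (A bigger open box beyond the rail is a bystander.)
- rail: Fixed steel rail, end stop and grey dispenser in one. Origin: ledge-level corner of the rail's guiding face (x=0) and stop face (y=0); z up. Rail 25 mm high, runs 370 along +y; the box lies on its -x side, is fed to -y; home: box origin at x=-35, y=+40. Stop 30 high. Dispenser 270 high, from y=-15 back; its head overhangs to y=+55, chute end 105 above the ledge.
- cup: Loose bystander: clear glass cup, 72 mm in diameter, 75 high, on a steel saucer of 112 diameter, on the robot's side of the rail. Origin: centre of the cup's underside, 6 mm above the ledge. Not to be moved.

How it is judged:
By the outcome, as a careful person would: the job done as asked, in the order asked, and still so for the second after the job is handed in, with the robot touching nothing.
It also fails if it takes over 40 s, if anything falls off the work surface, if the arm or the gripper's body presses on something with over 40 N, if the wrist force passes 120 N, or if a joint passes its speed limit or range.

## Robot

A 7-joint arm with a two-finger parallel gripper is mounted at the origin on the work surface. World frame = base frame: x ahead of the robot, y to its left, z up, the work surface at z = 0. Lengths are in m, angles in rad, forces in N, time in s.
With the tool pointing down it reaches from about 0.4 to 0.85 m from the base axis. Payload 4.5 kg.
Tool frame: the origin (TCP) lies at the very end of the fingers, on their centre line; the grasp point (between the pads) lies 19 mm behind it (r.grip_depth is the z of the grasp point in the tool frame, in m); z points along the fingers, y is the line along which they close (so a half turn about z gives the same grasp; the last joint's range is limited). The gripper opens to 88 mm and grips with 3 to 60 N. Pads are 18 mm wide; open, the fingers measure 123 mm over their backs; the gripper's body (75 mm by 187 mm) begins 45 mm behind the grasp point.
Start: joints at [-1.137, 0.689, -0.195, 1.565, 0.157, 0.902, -0.215], TCP at [0.243, 0.576, 0.239] pointing down, gripper open.
Joint ranges: [-3.01, 3.01], [-0.46, 2.08], [-1.47, 1.51], [0.13, 2.56], [-1, 4.14], [0.04, 2.09], [-2.66, 2.66]. Speed limits (rad/s): [2.57, 2.57, 3.14, 3.14, 3.14, 3.14, 3.14].

## Interface

Orientations are given as a unit quaternion [x, y, z, w].
In Python, from plant import r gives the robot as it stands.
- The arm moves only by the tool pendant, called after ">>>" as name(argument=value, ...) on one line, values as JSON. Schema: {"type":"object","properties":{"deltas":{"type":"object","properties":{"increments":{"type":"array","items":{"type":"array","items":{"type":"number"},"minItems":7,"maxItems":7},"minItems":1,"maxItems":10}},"additionalProperties":false,"required":["increments"]},"grip_force":{"type":"number"},"only":{"type":"string"},"quiet":{"type":"boolean"},"lines":{"type":"string"}},"required":["deltas"],"additionalProperties":false}. deltas is an object whose key "increments" holds a list of rows, 1 to 10 of them, each of 7 numbers: the opening from 0.0 (shut) to 1.0 (fully open), then dx, dy, dz in shares of 1 m (1.0 is 1 m), then a rotation vector rx, ry, rz in shares of 90 degrees (1.0 is 90 degrees); each row is the pose to reach, as a shift and turn from the pose commanded when the call began, along the tool's axes at that moment; what a row does not reach only later rows make up. A row lasts 1/10 s, in which the tool goes at most 0.05 m and 0.15 rad, less where a joint would pass 70% of its speed; a pose out of reach is approached as far as the arm can. The fingers move at their own pace and stop on an object; grip_force is the grip in N (left out, the last holds). Time passes only in rows, so rows that do not move let the fingers close. The tool returns the time, the measured TCP pose, the force, the opening and the grip force at its end. only (a regular expression) keeps the lines of the reply that match it, lines (a string "A,B") keeps lines A to B, and quiet returns only ok. A shift or turn number past 1, either way, is cut back to 1. Input that does not fit is refused with a message, and nothing moves.
- r.get_state(): the state, without advancing time (a new reading comes with each control period).
- r.snapshot(name): name is "scene" or "side" or "wrist"; returns the picture (400x640x3 uint8, red, green, blue); there is no depth.
- r.camera_params(name): a dict with "fx", "fy", "cx", "cy" (pixels), "k1" (the pictures are not rectified: a ray, as slopes to the right and down, at radius r is drawn at 1 + k1 r^2 times it, then the intrinsics apply), "rvec" (rotation vector, rad) and "tvec" (3), from world to camera coordinates, as OpenCV has them. Camera axes: x right, y down, z forward; pixel columns grow to the right and rows downward; lengths in m; the calibration is good to about 2 mm. A picture is of the moment at which its call begins: read the wrist's pose just before it. camera_params takes no time and is no camera call; for the wrist camera it gives the pose at the moment of the call.
- r.finish_job(): hands the job in; it is judged then, once.
The state is a dict: "clock": time; "q": joint angles; "qd": joint speeds; "joint_torque": joint torques, N m; "tool_pos": TCP position; "eef_rot": TCP orientation; "contact_force": force on the tool from outside, world axes, zero at the start; "moment": the same for the moment, N m; "opening": opening from 0.0 (shut) to 1.0 (fully open); "finger_force": force on a finger pad.
Only numpy, scipy, OpenCV 4.12 (cv2) and the standard library are available. Lean on these libraries where they do the work, as an engineer would, in place of code of your own. Each camera call takes 0.05 s, during which the arm holds its last target. There are 200 camera calls.

## Working session

There is one attempt and no reset: what is moved stays moved. The work goes in short steps, Python scripts to look and compute and a tool call to move; the robot and the scene stay as the last step left them, time stands still between calls to the robot, and variables do not carry over. Pictures are saved under pics/ and viewed, at most 10 in all, crops included, and the job is handed in when it is done.

```bash
ls; mkdir -p pics; python3 - <<'E'
from plant import r
import cv2
for n in("scene","side"):
    cv2.imwrite(f"pics/{n}0.png",r.snapshot(n)[:,:,::-1]); print(n,r.camera_params(n))
s=r.get_state();print(s["clock"],s["tool_pos"],s["eef_rot"],r.grip_depth)
E
```

```text
pics
plant.py
scene {'fx': 444.1694348578456, 'fy': 444.1694348578456, 'cx': 321.0698686716806, 'cy': 204.3483192208322, 'k1': -0.008380686458036073, 'rvec': array([ 1.9578333 ,  1.75669942, -0.53491093]), 'tvec': array([-0.13776127, -0.37061087,  1.26951939])}
side {'fx': 395.6795123629007, 'fy': 395.6795123629007, 'cx': 318.1660705642345, 'cy': 203.94942407582067, 'k1': -0.09746311133396782, 'rvec': array([ 2.06618355,  1.60437422, -0.48060919]), 'tvec': array([-0.18544995, -0.35987514,  1.22371924])}
0.1 [0.24307457 0.57517066 0.23800873] [ 1.98512975e-01  9.80097905e-01 -8.27152000e-04 -1.08172888e-04] -0.0187
```

View pics/scene0.png

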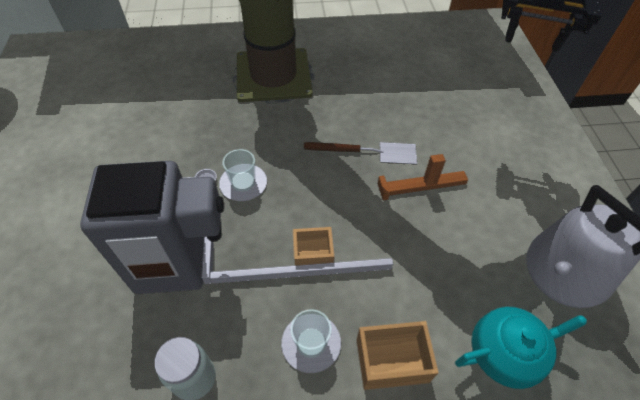

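View pics/side0.png

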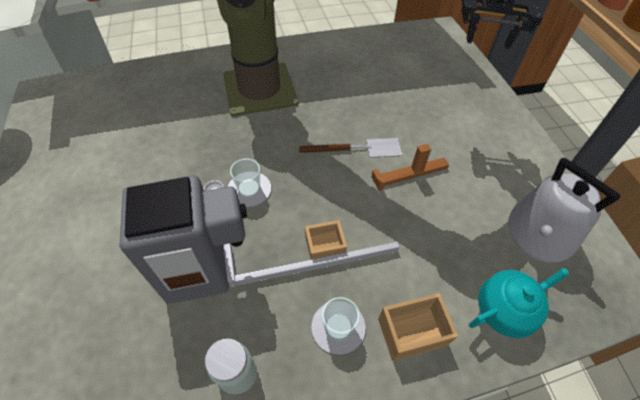

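The scene view shows the stick (nose ≈ (385,188), post ≈ (435,170)), the box ≈ (313,245), the rail from (210,277) to (392,265) and the cup at (240,175). I'll enlarge both views to get accurate pixels.

```bash
python3 - <<'E'
import cv2
a=cv2.imread("pics/scene0.png")[140:290,190:480]; b=cv2.imread("pics/side0.png")[140:290,200:465]
cv2.imwrite("pics/a.png",cv2.resize(a,(783,405),interpolation=cv2.INTER_CUBIC))
cv2.imwrite("pics/b.png",cv2.resize(b,(795,450),interpolation=cv2.INTER_CUBIC))
E
```

```text
(no output)
```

View pics/a.png

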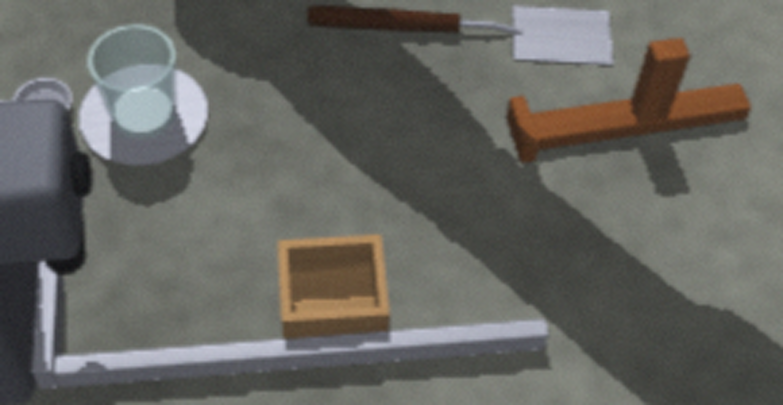

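View pics/b.png

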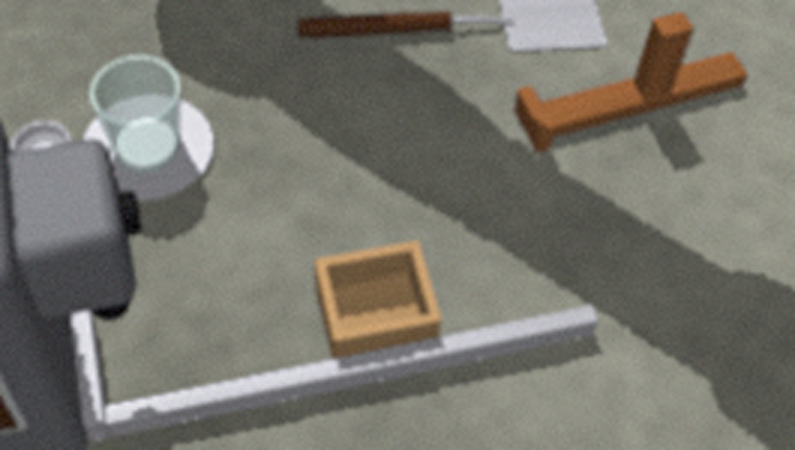

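```bash
cat > h.py <<'E'
from plant import r
import cv2, numpy as np
from scipy.optimize import least_squares
from scipy.spatial.transform import Rotation as R
def proj(P,c):
    k=r.camera_params(c); X=cv2.Rodrigues(k["rvec"])[0]@np.atleast_2d(P).T+np.array(k["tvec"])[:,None]
    s=X[:2]/X[2]; s=s*(1+k["k1"]*(s**2).sum(0))
    return np.stack([k["fx"]*s[0]+k["cx"],k["fy"]*s[1]+k["cy"]],1)
def world(p,L):
    x,y,z,a=p; L=np.atleast_2d(L)/1000; c,s=np.cos(a),np.sin(a)
    return np.stack([x+c*L[:,0]-s*L[:,1],y+s*L[:,0]+c*L[:,1],z+L[:,2]],1)
def fit(obs,p0,z=None):
    """obs: (cam, local mm, full-picture px)"""
    def f(p):
        q=p if z is None else np.r_[p[:2],z,p[2]]
        return np.concatenate([(proj(world(q,l),c)-u).ravel() for c,l,u in obs])
    s=least_squares(f,p0 if z is None else np.r_[p0[:2],p0[3]],loss="soft_l1")
    return s.x,np.abs(f(s.x)).reshape(-1,2).round(1)
E
python3 - <<'E'
from h import *
A=lambda U,V:("scene",np.array([(U+.5)/2.7-.5+190,(V+.5)/2.7-.5+140]))
B=lambda U,V:("side",np.array([(U+.5)/3-.5+200,(V+.5)/3-.5+140]))
def mk(L):
    o=[]
    for l,a,b in L:
        for g,p in((A,a),(B,b)):
            if p: c,u=g(*p); o.append((c,l,u))
    return o
rail=mk([((0,370,25),(546,321),(595,307)),((0,0,25),(57,358),(105,408))])
box=mk([((-35,-40,45),(278,241),(317,261)),((-35,40,45),(382,235),(417,243)),((35,40,45),(390,316),(440,322)),((35,-40,45),(282,321),(332,341))])
st=mk([((15,-11,98),(650,43),(656,18)),((-15,-11,98),(684,39),(684,14)),((-15,11,98),(689,58),(692,32)),((15,11,98),(653,62),(662,37)),
((-90,-15,18),(743,85),(738,54)),((-90,15,18),(749,102),(746,70)),((-90,15,0),(748,117),(744,83)),((120,-25,30),(511,99),(518,92)),((120,25,0),(526,161),(541,150))])
cup=mk([((0,0,75),(132,57),(135,84))])
for n,o,p0 in(("rail",rail,[.6,0,0,0]),("box",box,[.5,.1,0,0]),("stick",st,[.4,.4,0,-1.5])):
    for z in(None,0.):
        x,e=fit(o,p0,z); print(n,x.round(4),e.mean().round(2),e.max())
print("railres",e.tolist())
f=lambda p:np.concatenate([(proj(world([p[0],p[1],p[2],0],l),c)-u).ravel() for c,l,u in cup])
print("cup",least_squares(f,[.4,-.1,0]).x)
E
```

```text
rail [ 0.6191 -0.1549 -0.0033 -0.022 ] 0.22 0.4
rail [ 0.6206 -0.1551 -0.022 ] 0.21 0.8
box [ 0.5817  0.0558 -0.0069 -0.0464] 0.21 0.6
box [ 0.5855  0.0551 -0.0464] 0.29 0.6
stick [ 0.4212  0.3535 -0.0151 -1.4888] 0.9 2.5Traceback (most recent call last):
  File "<stdin>", line 17, in <module>
  File "h.py", line 17, in fit
    s=least_squares(f,p0 if z is None else np.r_[p0[:2],p0[3]],loss="soft_l1")
    return func(*args, **kwargs)
    result = trf(vector_fun.fun, vector_fun.jac, x0, f0, J0, lb, ub, ftol, xtol,
                 gtol, max_nfev, x_scale, loss_function, tr_solver,
                 tr_options.copy(), verbose, callback=callback_wrapped)
    return trf_no_bounds(
        fun, jac, x0, f0, J0, ftol, xtol, gtol, max_nfev, x_scale,
        loss_function, tr_solver, tr_options, verbose, callback=callback)
    f_new = fun(x_new)
    self._update_fun()
    ~~~~~~~~~~~~~~~~^^
    self.f = self.fun_wrapped(xp_copy(self.x))
             ~~~~~~~~~~~~~~~~^^^^^^^^^^^^^^^^^
    return np.atleast_1d(self.fun(x))
                         ~~~~~~~~^^^
    return self.f(x, *self.args, **self.kwargs)
           ~~~~~~^^^^^^^^^^^^^^^^^^^^^^^^^^^^^^
  File "h.py", line 16, in f
    return np.concatenate([(proj(world(q,l),c)-u).ravel() for c,l,u in obs])
                            ~~~~^^^^^^^^^^^^^^
  File "h.py", line 6, in proj
    k=r.camera_params(c); X=cv2.Rodrigues(k["rvec"])[0]@np.atleast_2d(P).T+np.array(k["tvec"])[:,None]
ValueError: time passes only in moves, steps and waits
```

```bash
sed -i 's/^def proj/K={c:r.camera_params(c) for c in("scene","side")}\ndef proj/; s/k=r.camera_params(c); X/k=K[c]; X/' h.py
python3 - <<'E'
from h import *
A=lambda U,V:("scene",np.array([(U+.5)/2.7-.5+190,(V+.5)/2.7-.5+140]))
B=lambda U,V:("side",np.array([(U+.5)/3-.5+200,(V+.5)/3-.5+140]))
def mk(L):
    o=[]
    for l,a,b in L:
        for g,p in((A,a),(B,b)):
            c,u=g(*p); o.append((c,l,u))
    return o
st=mk([((15,-11,98),(650,43),(656,18)),((-15,-11,98),(684,39),(684,14)),((-15,11,98),(689,58),(692,32)),((15,11,98),(653,62),(662,37)),
((-90,-15,18),(743,85),(738,54)),((-90,15,18),(749,102),(746,70)),((-90,15,0),(748,117),(744,83)),((120,-25,30),(511,99),(518,92)),((120,25,0),(526,161),(541,150))])
x,e=fit(st,[.4,.4,0,-1.5],0.); print(x,e.tolist())
cup=mk([((0,0,75),(132,57),(135,84))])
f=lambda p:np.concatenate([(proj(world([p[0],p[1],p[2],0],l),c)-u).ravel() for c,l,u in cup])
print("cup",least_squares(f,[.4,-.1,0]).x)
s=r.get_state();print(s["clock"],s["tool_pos"],R.from_quat(s["eef_rot"]).as_matrix().round(4))
E
```

```bash
cat >> h.py <<'E'
from scipy.optimize import minimize
import itertools
cub=lambda a,b,c,d,e,f:np.array(list(itertools.product((a,b),(c,d),(e,f))),float)
STICK=[cub(-90,106,-15,15,0,18),cub(106,120,-25,25,0,30),cub(-15,15,-11,11,0,98)]
def mask(img,sat=.6,val=45,roi=None):
    h=cv2.cvtColor(img,cv2.COLOR_RGB2HSV); m=((h[...,0]<14)&(h[...,1]>255*sat)&(h[...,2]>val)).astype(np.uint8)
    o=np.zeros_like(m); x0,y0,x1,y1=roi; o[y0:y1,x0:x1]=m[y0:y1,x0:x1]; return o
def sil(p,c,parts=STICK,S=4):
    o=np.zeros((400*S,640*S),np.uint8)
    for L in parts:
        u=(proj(world(p,L),c)+.5)*S-.5
        cv2.fillConvexPoly(o,cv2.convexHull(np.round(u*16).astype(np.int32).reshape(-1,1,2)),255,shift=4)
    return cv2.resize(o,(640,400),interpolation=cv2.INTER_AREA)/255.
def silfit(ms,p0):
    f=lambda p:sum(np.abs(sil([p[0],p[1],0,p[2]],c)-m).sum() for c,m in ms.items())
    q=np.array(p0); sim=np.vstack([q,q+[.008,0,0],q+[0,.008,0],q+[0,0,.05]])
    s=minimize(f,p0,method="Nelder-Mead",options=dict(initial_simplex=sim,xatol=1e-5,fatol=.05,maxiter=200)); return s.x,s.fun
E
python3 - <<'E'
from h import *
I={c:cv2.imread(f"pics/{c}0.png")[:,:,::-1].copy() for c in K}
ro={"scene":(370,150,475,205),"side":(365,140,455,195)}
ms={c:mask(I[c],.6,45,ro[c]) for c in K}; print({c:m.sum() for c,m in ms.items()})
x,v=silfit(ms,[.43,.347,-1.482]); print(x,v)
for c in K: x1,v1=silfit({c:ms[c]},x); print(c,x1,v1)
V=[]
for c in K:
    im=I[c][:,:,::-1].copy(); x0,y0,x1,y1=ro[c]
    cs,_=cv2.findContours((sil([x[0],x[1],0,x[2]],c)>.5).astype(np.uint8),0,1); cs2,_=cv2.findContours(ms[c],0,1)
    im=cv2.resize(im[y0:y1,x0:x1],None,fx=6,fy=6)
    for C,col in((cs,(0,255,0)),(cs2,(255,0,0))):
        cv2.polylines(im,[((q-[[x0,y0]])*6+3).astype(np.int32) for q in C],True,col,1)
    V.append(cv2.resize(im,(630,im.shape[0]))[:300])
cv2.imwrite("pics/ov.png",np.vstack(V)[:600])
E
```

```text
{'scene': np.uint64(725), 'side': np.uint64(592)}
[ 0.42907059  0.34799309 -1.44108264] 1829.9294117647057
scene [ 0.42451535  0.34819788 -1.43930021] 1036.0823529411764
side [ 0.43065276  0.34710679 -1.45519651] 785.2156862745098
```

View pics/ov.png

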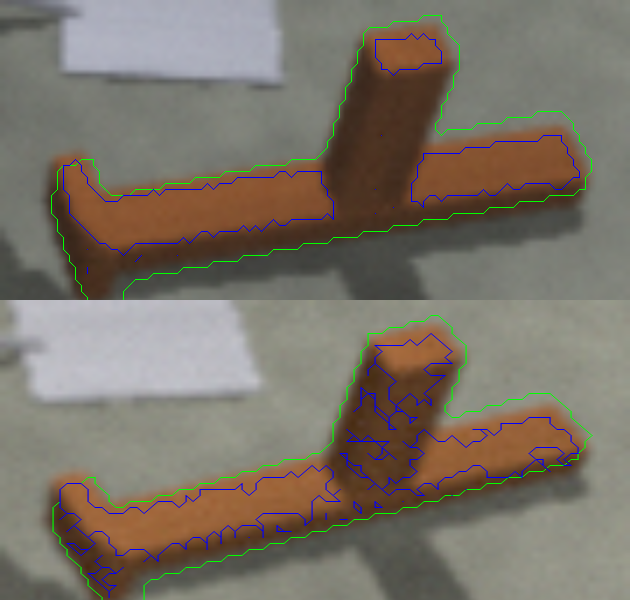

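The overlay shows the mask catches only the lit faces, so the fit was loose. I'll redo it with a red-minus-blue mask.

```bash
cat >> h.py <<'E'
def mask(img,t,roi):
    d=img[...,0].astype(int)-img[...,2]; s=img.sum(2).astype(float)+1; m=((d/s)>t).astype(np.uint8)
    o=np.zeros_like(m); x0,y0,x1,y1=roi; o[y0:y1,x0:x1]=m[y0:y1,x0:x1]; return o
E
python3 - <<'E'
from h import *
I={c:cv2.imread(f"pics/{c}0.png")[:,:,::-1].copy() for c in K}
ro={"scene":(370,150,475,205),"side":(365,140,455,195)}
for t in (.12,.18,.22):
    ms={c:mask(I[c],t,ro[c]) for c in K}
    x,v=silfit(ms,[.43,.347,-1.482]); print(t,{c:int(m.sum()) for c,m in ms.items()},x,v)
    if t==.18:
        g=x
        for c in K: print(c,*silfit({c:ms[c]},x))
V=[]
ms={c:mask(I[c],.18,ro[c]) for c in K}
for c in K:
    im=I[c][:,:,::-1].copy(); x0,y0,x1,y1=ro[c]
    S=(sil([g[0],g[1],0,g[2]],c)>.5); im[S&(ms[c]==0)]=(0,255,0); im[~S&(ms[c]>0)]=(255,0,0)
    V.append(cv2.resize(im[y0:y1,x0:x1],(630,300),interpolation=cv2.INTER_NEAREST))
cv2.imwrite("pics/ov2.png",np.vstack(V))
E
```

```text
0.12 {'scene': 1593, 'side': 1245} [ 0.43095055  0.34626646 -1.48745477] 334.64313725490194
0.18 {'scene': 1499, 'side': 1153} [ 0.42997798  0.34768634 -1.47565173] 511.478431372549
scene [ 0.42998842  0.3476823  -1.47524079] 275.5686274509804
side [ 0.42996817  0.34792268 -1.47515813] 230.85098039215683
0.22 {'scene': 1388, 'side': 1102} [ 0.43001571  0.34775046 -1.46563215] 669.0823529411764
```

View pics/ov2.png

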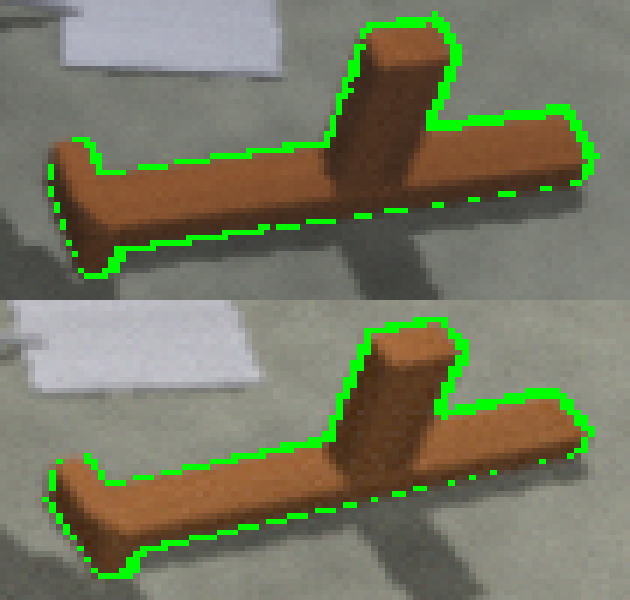

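The overlay places the stick at about (0.430, 0.347) with yaw -1.48, good to about 2 mm. I'll move above the post.

Units first: turns go in shares of 90 degrees. So 1.08 rad is 0.6875.

>>> pendant(deltas={"increments":[[1, -0.04, -0.02, 0, 0, 0, 0.0891], [1, -0.08, -0.04, 0, 0, 0, 0.1783], [1, -0.115, -0.06, 0.01, 0, 0, 0.2674], [1, -0.15, -0.08, 0.02, 0, 0, 0.3565], [1, -0.185, -0.1, 0.03, 0, 0, 0.4456], [1, -0.215, -0.115, 0.04, 0, 0, 0.5348], [1, -0.24, -0.13, 0.055, 0, 0, 0.6239], [1, -0.2613, -0.1379, 0.065, 0, 0, 0.6875], [1, -0.2613, -0.1379, 0.078, 0, 0, 0.6875], [1, -0.2613, -0.1379, 0.078, 0, 0, 0.6875]]})

```text
clock: 1.1
tool_pos: [0.4297, 0.3456, 0.1591]
eef_rot: [0.675, 0.738, -0.002, -0.0]
contact_force: [-0.5, 0.4, -0.4]
opening: 1.002
finger_force: 0.0
```

```bash
python3 - <<'E'
from h import *
k=r.camera_params("wrist"); im=r.snapshot("wrist"); s=r.get_state(); print(s["tool_pos"],R.from_quat(s["eef_rot"]).as_matrix().round(4),k)
K["wrist"]=k; o=im[:,:,::-1].copy()
p=[.430,.3465,0,-1.48]
for L in STICK: cv2.polylines(o,[cv2.convexHull(proj(world(p,L),"wrist").astype(np.float32)).astype(np.int32)],True,(0,255,0),1)
cv2.imwrite("pics/w1.png",o)
E
```

```text
[0.42956642 0.34667861 0.15996601] [[-0.0911  0.9958 -0.002 ]
 [ 0.9958  0.0911 -0.0012]
 [-0.001  -0.0021 -1.    ]] {'fx': 330.2115957781617, 'fy': 330.2115957781617, 'cx': 319.49779458787054, 'cy': 203.3941667761361, 'k1': -0.05989589095391742, 'rvec': array([-2.81124971, -0.12661754, -0.0178752 ]), 'tvec': array([-0.45892005,  0.27041701,  0.415036  ])}
```

View pics/w1.png

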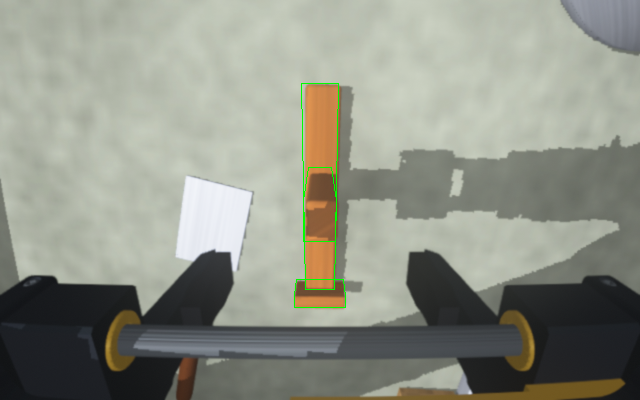

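The wrist view shows the stick inside the model outline, post at about (320,205), within about 1 mm. Next I descend and grip.

>>> pendant(deltas={"increments":[[1, 0, 0, 0.04, 0, 0, 0], [1, 0, 0, 0.08, 0, 0, 0], [1, 0, 0, 0.109, 0, 0, 0], [1, 0, 0, 0.109, 0, 0, 0], [0, 0, 0, 0.109, 0, 0, 0], [0, 0, 0, 0.109, 0, 0, 0], [0, 0, 0, 0.109, 0, 0, 0], [0, 0, 0, 0.109, 0, 0, 0], [0, 0, 0, 0.109, 0, 0, 0], [0, 0, 0, 0.109, 0, 0, 0]]}, grip_force=50)

```text
clock: 2.15
tool_pos: [0.4304, 0.3471, 0.0521]
eef_rot: [0.674, 0.739, 0.0, -0.0]
contact_force: [0.1, 0.2, -0.2]
opening: 0.479
finger_force: 0.0
```

>>> pendant(deltas={"increments":[[0, 0, 0, 0, 0, 0, 0], [0, 0, 0, 0, 0, 0, 0], [0, 0, 0, 0, 0, 0, 0], [0, 0, 0, 0, 0, 0, 0], [0, 0, 0, 0, 0, 0, 0], [0, 0, 0, 0, 0, 0, 0]]}, grip_force=50)

```text
clock: 2.75
tool_pos: [0.4303, 0.347, 0.0516]
eef_rot: [0.674, 0.739, -0.0, -0.0]
contact_force: [0.3, 0.2, -1.6]
opening: 0.247
finger_force: 49.9
```

```bash
python3 - <<'E'
from h import *
s=r.get_state();print(s["tool_pos"],R.from_quat(s["eef_rot"]).as_matrix().round(4),s["q"])
E
```

```text
[0.43026829 0.34699361 0.05163392] [[-9.090e-02  9.959e-01 -1.000e-04]
 [ 9.959e-01  9.090e-02 -0.000e+00]
 [-0.000e+00 -1.000e-04 -1.000e+00]] [-0.78461113  0.88811496  0.03835341  1.91843664 -0.09022447  0.33672952
 -0.58422933]
```

In the tool's units: 0.113 rad is 0.0719.

>>> pendant(deltas={"increments":[[0, 0, 0, -0.015, 0, 0, 0], [0, -0.01, 0.01, -0.03, 0, 0, 0.0064], [0, -0.03, 0.035, -0.03, 0, 0, 0.0191], [0, -0.05, 0.06, -0.03, 0, 0, 0.0318], [0, -0.07, 0.085, -0.03, 0, 0, 0.0446], [0, -0.09, 0.11, -0.03, 0, 0, 0.0573], [0, -0.11, 0.135, -0.03, 0, 0, 0.0668], [0, -0.1187, 0.1445, -0.025, 0, 0, 0.0719], [0, -0.1187, 0.1445, -0.012, 0, 0, 0.0719], [0, -0.1187, 0.1445, -0.003, 0, 0, 0.0719]]}, grip_force=50)

```text
clock: 3.75
tool_pos: [0.5826, 0.2432, 0.0534]
eef_rot: [0.714, 0.7, -0.001, -0.001]
contact_force: [-0.6, -0.4, -2.5]
opening: 0.241
finger_force: 49.9
```

```bash
python3 - <<'E'
from h import *
s=r.get_state();p=s["tool_pos"];M=R.from_quat(s["eef_rot"]).as_matrix();print(p,M.round(4),s["contact_force"])
I={c:r.snapshot(c) for c in("scene","side")}
V=[]
for c,(x0,y0) in(("scene",(270,180)),("side",(290,165))):
    o=cv2.resize(I[c][y0:y0+110,x0:x0+150,::-1],None,fx=5.3,fy=2.7*1.0,interpolation=cv2.INTER_CUBIC)
    V.append(o)
cv2.imwrite("pics/p3.png",np.vstack(V)[:600,:800]); [cv2.imwrite(f"pics/{c}3.png",I[c][:,:,::-1]) for c in I]
E
```

```text
[0.5825609  0.24318763 0.05336771] [[ 2.040e-02  9.998e-01 -3.400e-03]
 [ 9.998e-01 -2.040e-02  6.000e-04]
 [ 5.000e-04 -3.400e-03 -1.000e+00]] [-0.64373426 -0.39278942 -2.48698891]
```

>>> pendant(deltas={"increments":[[0, -0.008, 0, 0, 0, 0, 0], [0, -0.016, 0, 0, 0, 0, 0], [0, -0.022, 0, 0, 0, 0, 0], [0, -0.028, 0, 0, 0, 0, 0], [0, -0.034, 0.0008, 0, 0, 0, 0], [0, -0.04, 0.0016, 0, 0, 0, 0], [0, -0.046, 0.0026, 0, 0, 0, 0], [0, -0.052, 0.0036, 0, 0, 0, 0], [0, -0.058, 0.0046, 0, 0, 0, 0], [0, -0.064, 0.0056, 0, 0, 0, 0]]}, grip_force=50)

```text
clock: 4.85
tool_pos: [0.5882, 0.178, 0.0545]
eef_rot: [0.715, 0.699, -0.0, -0.001]
contact_force: [-2.6, 4.8, 0.4]
opening: 0.244
finger_force: 49.9
```

```bash
python3 - <<'E'
from h import *
s=r.get_state();p=s["tool_pos"];M=R.from_quat(s["eef_rot"]).as_matrix();print(p,M.round(4),s["contact_force"])
V=[]
for c,(x0,y0) in(("scene",(190,200)),("side",(210,200))):
    o=r.snapshot(c); cv2.imwrite(f"pics/{c}4.png",o[:,:,::-1])
    V.append(cv2.resize(o[y0:y0+85,x0:x0+220,::-1],(770,297),interpolation=cv2.INTER_CUBIC))
cv2.imwrite("pics/p4.png",np.vstack(V))
E
```

```text
[0.58822847 0.17804005 0.05448346] [[ 2.180e-02  9.998e-01 -1.900e-03]
 [ 9.998e-01 -2.180e-02  7.000e-04]
 [ 7.000e-04 -1.900e-03 -1.000e+00]] [-2.62852241  4.8106387   0.35641888]
```

View pics/p4.png

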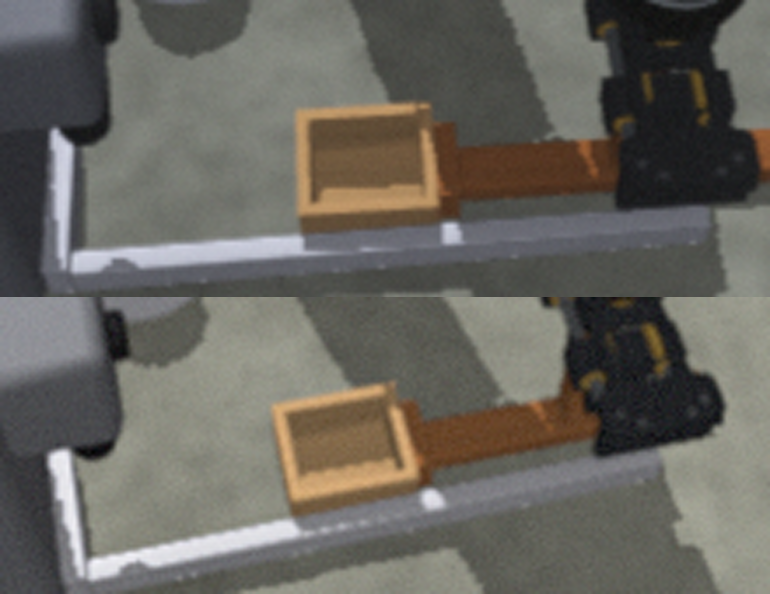

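The picture shows the nose flat on the box's rear face and the box at the rail. The 2.6 N sideways force confirms rail contact. I'll keep pushing with a slight bias towards the rail.

>>> pendant(deltas={"increments":[[0, -0.008, 0.0005, 0, 0, 0, 0], [0, -0.016, 0.001, 0, 0, 0, 0], [0, -0.024, 0.0015, 0, 0, 0, 0], [0, -0.032, 0.002, 0, 0, 0, 0], [0, -0.04, 0.0023, 0, 0, 0, 0], [0, -0.048, 0.0026, 0, 0, 0, 0], [0, -0.056, 0.0029, 0, 0, 0, 0], [0, -0.064, 0.0032, 0, 0, 0, 0], [0, -0.072, 0.0035, 0, 0, 0, 0], [0, -0.08, 0.0038, 0, 0, 0, 0]]}, grip_force=50)

```text
clock: 5.95
tool_pos: [0.5911, 0.0971, 0.0547]
eef_rot: [0.715, 0.699, -0.0, -0.0]
contact_force: [-2.4, 2.5, -1.5]
opening: 0.247
finger_force: 49.9
```

```bash
python3 - <<'E'
from h import *
s=r.get_state();print(s["tool_pos"],R.from_quat(s["eef_rot"]).as_matrix().round(4)[:,0],s["contact_force"],s["moment"])
E
```

```text
[0.59114524 0.09710074 0.05471421] [0.022  0.9998 0.    ] [-2.36991913  2.54570362 -1.51042842] [ 0.63235732  0.47825151 -0.16343796]
```

>>> pendant(deltas={"increments":[[0, -0.007, 0.0003, 0, 0, 0, 0], [0, -0.014, 0.0006, 0, 0, 0, 0], [0, -0.021, 0.0009, 0, 0, 0, 0], [0, -0.028, 0.0012, 0, 0, 0, 0], [0, -0.034, 0.0014, 0, 0, 0, 0], [0, -0.039, 0.0016, 0, 0, 0, 0], [0, -0.043, 0.0018, 0, 0, 0, 0], [0, -0.046, 0.002, 0, 0, 0, 0]]}, grip_force=50)

```text
clock: 6.75
tool_pos: [0.5921, 0.0517, 0.0547]
eef_rot: [0.715, 0.699, 0.0, -0.0]
contact_force: [-2.6, 4.2, -0.7]
opening: 0.244
finger_force: 49.9
```

>>> pendant(deltas={"increments":[[0, -0.002, 0, 0, 0, 0, 0], [0, -0.004, 0, 0, 0, 0, 0]]})

```text
clock: 6.95
tool_pos: [0.5921, 0.0478, 0.0547]
eef_rot: [0.715, 0.699, 0.0, -0.0]
contact_force: [-2.3, 3.1, -0.3]
opening: 0.249
finger_force: 49.9
```

>>> pendant(deltas={"increments":[[0, -0.002, 0, 0, 0, 0, 0], [0, -0.003, 0, 0, 0, 0, 0]]})

```text
clock: 7.15
tool_pos: [0.5921, 0.0459, 0.0548]
eef_rot: [0.715, 0.7, 0.001, -0.001]
contact_force: [-2.6, 5.7, 0.5]
opening: 0.245
finger_force: 49.9
```

>>> pendant(deltas={"increments":[[0, -0.001, 0, 0, 0, 0, 0], [0, -0.002, 0, 0, 0, 0, 0]]})

```text
clock: 7.35
tool_pos: [0.5921, 0.0459, 0.055]
eef_rot: [0.714, 0.7, 0.001, -0.001]
contact_force: [-3.2, 8.2, 1.5]
opening: 0.246
finger_force: 50.0
```

>>> pendant(deltas={"increments":[[0, -0.001, 0, 0, 0, 0, 0], [0, -0.002, 0, 0, 0, 0, 0]]})

```text
clock: 7.55
tool_pos: [0.5921, 0.0458, 0.0553]
eef_rot: [0.714, 0.7, 0.002, -0.002]
contact_force: [-3.4, 12.3, 3.4]
opening: 0.249
finger_force: 50.0
```

The box stopped at y=0.0458 against a predicted 0.045, and the force is rising to 12 N, so it's home. Next I draw back 45 mm and set the stick down.

>>> pendant(deltas={"increments":[[0, 0.004, 0, 0, 0, 0, 0], [0, 0.01, 0, 0, 0, 0, 0], [0, 0.02, 0, 0, 0, 0, 0], [0, 0.03, 0, 0, 0, 0, 0], [0, 0.04, 0, 0, 0, 0, 0], [0, 0.05, 0, 0, 0, 0, 0], [0, 0.05, 0, 0.001, 0, 0, 0], [0, 0.05, 0, 0.002, 0, 0, 0], [0, 0.05, 0, 0.002, 0, 0, 0]]})

```text
clock: 8.45
tool_pos: [0.5929, 0.0899, 0.0525]
eef_rot: [0.715, 0.699, -0.0, 0.0]
contact_force: [0.2, -0.4, -1.2]
opening: 0.245
finger_force: 49.9
```

```bash
python3 - <<'E'
from h import *
s=r.get_state();print(s["tool_pos"],R.from_quat(s["eef_rot"]).as_matrix().round(4),s["contact_force"])
V=[]
for c,(x0,y0) in(("scene",(190,200)),("side",(210,200))):
    o=r.snapshot(c); cv2.imwrite(f"pics/{c}5.png",o[:,:,::-1])
    V.append(cv2.resize(o[y0:y0+85,x0:x0+220,::-1],(770,297),interpolation=cv2.INTER_CUBIC))
cv2.imwrite("pics/p5.png",np.vstack(V))
E
```

```text
[0.59290425 0.08985244 0.05248495] [[ 2.270e-02  9.997e-01 -4.000e-04]
 [ 9.997e-01 -2.270e-02 -9.000e-04]
 [-9.000e-04 -4.000e-04 -1.000e+00]] [ 0.20957695 -0.36459894 -1.15710876]
```

View pics/p5.png

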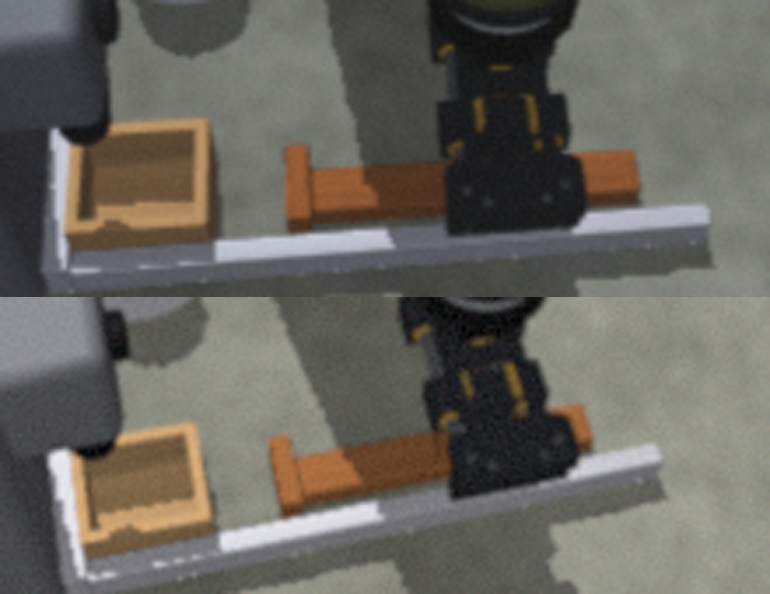

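The box sits flush with the stop and rail, and the nose is about 44 mm behind it. I'll lower the last millimetre, release and rise.

>>> pendant(deltas={"increments":[[0, 0, 0, 0.001, 0, 0, 0], [0, 0, 0, 0.001, 0, 0, 0], [0.5, 0, 0, 0.001, 0, 0, 0], [0.7, 0, 0, 0.001, 0, 0, 0], [0.7, 0, 0, 0.001, 0, 0, 0], [0.7, 0, 0, 0.001, 0, 0, 0], [0.7, 0, 0, 0.001, 0, 0, 0], [0.7, 0, 0, 0.001, 0, 0, 0]]})

```text
clock: 9.35
tool_pos: [0.5931, 0.0907, 0.0517]
eef_rot: [0.715, 0.699, 0.0, 0.0]
contact_force: [0.8, -0.7, -0.1]
opening: 0.7
finger_force: 0.0
```

```bash
python3 - <<'E'
from h import *
A=lambda U,V:np.array([(U+.5)/3.5-.5+190,(V+.5)/3.494-.5+200])
B=lambda U,V:np.array([(U+.5)/3.5-.5+210,(V-297+.5)/3.494-.5+200])
o=[("scene",(-35,40,45),A(210,118)),("scene",(35,40,45),A(214,236)),("scene",(35,-40,45),A(68,249)),("side",(-35,40,45),B(196,422)),("side",(35,40,45),B(214,532)),("side",(35,-40,45),B(85,557))]
print(fit(o,[.58,-.11,0,-.02],0.))
c,s=np.cos(-.022),np.sin(-.022); print("home",.6206+c*-.035-s*.04,-.1551+s*-.035+c*.04)
E
```

```text
(array([ 0.59146196, -0.11343379,  0.00121663]), array([[0.5, 2.5],
       [0.8, 0.7],
       [0.3, 0.5],
       [0.2, 2.3],
       [1.1, 1.3],
       [0.5, 0.1]]))
home 0.5864883986734334 -0.11433974172140983
```

>>> pendant(deltas={"increments":[[0.7, 0, 0, -0.02, 0, 0, 0], [0.7, 0, 0, -0.05, 0, 0, 0], [0.7, 0, 0, -0.09, 0, 0, 0], [0.7, 0, 0, -0.13, 0, 0, 0], [0.7, 0.04, 0, -0.15, 0, 0, 0], [0.7, 0.08, -0.02, -0.15, 0, 0, 0], [0.7, 0.12, -0.05, -0.15, 0, 0, 0], [0.7, 0.16, -0.08, -0.15, 0, 0, 0], [0.7, 0.2, -0.1, -0.15, 0, 0, 0], [0.7, 0.2, -0.1, -0.15, 0, 0, 0]]})

```text
clock: 10.35
tool_pos: [0.4925, 0.3016, 0.2017]
eef_rot: [0.71, 0.704, 0.001, -0.003]
contact_force: [-0.4, 0.2, 1.3]
opening: 0.697
finger_force: 0.0
```

```bash
python3 - <<'E'
from h import *
V=[]
for c,(x0,y0) in(("scene",(190,140)),("side",(210,140))):
    o=r.snapshot(c); V.append(cv2.resize(o[y0:y0+145,x0:x0+220,::-1],(455,300),interpolation=cv2.INTER_CUBIC))
cv2.imwrite("pics/p6.png",np.vstack(V))
E
```

```text
(no output)
```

View pics/p6.png

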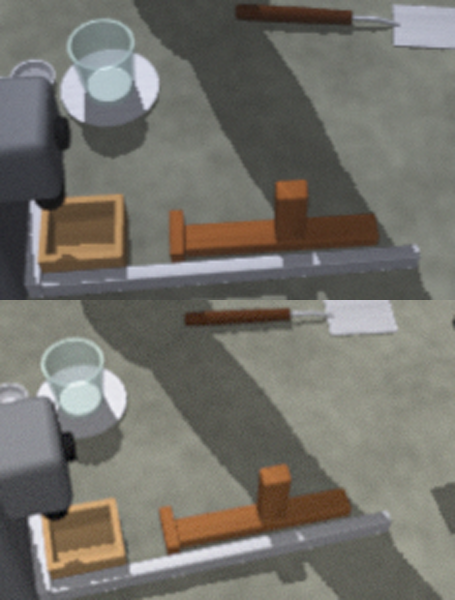

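The last picture shows the box in the corner of rail and stop, the stick free with its grip upright, and the cup untouched.

>>> pendant(deltas={"increments":[[0.7, 0, 0, 0, 0, 0, 0], [0.7, 0, 0, 0, 0, 0, 0], [0.7, 0, 0, 0, 0, 0, 0]]})

```text
clock: 10.75
tool_pos: [0.4983, 0.2913, 0.2017]
eef_rot: [0.716, 0.698, -0.0, 0.0]
contact_force: [0.0, 0.1, -0.8]
opening: 0.699
finger_force: 0.0
```

```bash
python3 -c "
from plant import r; print(r.finish_job())"
```

```text
the job is handed in; nothing more can be done
None
```

I pushed the tea box home against the end stop along the rail, drew the stick back about 44 mm and left it on the ledge grip upright, left the cup alone, and handed the job in at about 10.8 s; no verdict came back.

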